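# Set up the sampling station

## Task

Set up the sampling station: stand the large bottle, the beaker and the small dropper bottle upright, flat on the floor of the round tray of their own size (large bottle in the large red tray, beaker in the medium yellow tray, dropper bottle in the small blue tray), and drop the label roll into the grey dispenser so that both ends of its spindle rest at the bottom of the two slots. Leave the loose green cap and the little red-and-white syringe filter where they lie.

Things in the scene. Friction and masses are not known exactly. Their poses are not given: they have to be found in the camera images.
- bottle_mid (a point): the large bottle: upright round plastic screw-cap bottle with pale lavender-blue contents and cap, 60 mm in diameter, 94 mm tall (cap 52 mm in diameter from 72 mm up), about 160 g; grip its body some 13 mm above the centre, to keep the palm of the gripper off the cap. The point is its centre, 47 mm above its underside; z axis up along the bottle
- beaker_mid (a point): the small glass beaker with turquoise contents: open at the top, 46 mm in diameter at the rim, about 43 mm at the foot, 58 mm tall, about 60 g; grip it round the outside. The point is its centre, 29 mm above its underside; z axis up
- dropper_mid (a point): the small dropper bottle: upright round plastic screw-cap bottle with pinkish contents and pale cap, 34 mm in diameter, 62 mm tall (cap 26 mm in diameter from 45 mm up), about 40 g. The point is its centre, 31 mm above its underside; z axis up
- roll_mid (a point): label roll lying on the worktop: white paper roll 44 mm in diameter, 50 mm long, between two black hexagonal flanges 56 mm across flats (a flat is down), 4 mm thick, on a level steel spindle 10 mm in diameter, 116 mm long, out 29 mm past each flange. About 150 g. Grip the paper along x, between the flanges. Origin: its centre, 28 mm up; y along the spindle (either way round will do), z up
- tray_large: large round red tray, fixed: 86 mm outside, 76 mm inside, rim 9 mm high, inner floor (black) 3 mm above the worktop; a small red tab on its side. Origin: centre of its underside, on the worktop; z up
- tray_medium: medium round yellow tray, fixed: 72 mm outside, 62 mm inside, rim 9 mm high, inner floor (black) 3 mm above the worktop; a small tab on its side. Origin: centre of its underside, on the worktop; z up
- tray_small: small round blue tray, fixed: 60 mm outside, 50 mm inside, rim 9 mm high, inner floor (black) 3 mm above the worktop; a small tab on its side. Origin: centre of its underside, on the worktop; z up
- dispenser: grey fixed dispenser: base 70 (x) by 112 (y) by 8 mm; 2 cheeks 8 mm thick, 60 wide, 70 high, inner faces at y = +-39 mm. Slots open at the top, 40 mm wide there, narrowing to 14 mm at 55 mm up, bottom 41 mm up. Spindle seated: along y, axis 46 mm above the origin, 10 mm between flange and cheek. Tear bar at x = -31, y +-37 mm, top 20 mm up. Origin: centre of underside, on the worktop; z up
- cap: loose green screw cap lying open side up on the worktop, 34 mm in diameter, 12 mm high; to be left where it lies. Origin: centre of its underside
- filter: loose little red-and-white syringe filter on the worktop, 28 mm in diameter, 20 mm high; to be left where it lies. Origin: centre of its underside
Mind the look-alikes: they are no part of the job. Leave any black or orange look-alike of the part that bears beaker_mid alone.

How it is judged:
At the end, for the whole second after the job is handed in: Bottle in red tray, beaker in yellow, dropper in blue: each upright (0.08 rad), centre within 11 mm of the tray's, underside within 4 mm of its floor. Roll in the dispenser: spindle level and in line (0.12 rad), axis 42 to 49.5 mm up, within 6 mm across, 12 mm along. All at rest (horizontal distance between bottle_mid and tray_large below 0.011 m and z of bottle_mid in the frame of tray_large between 0.046 and 0.054 m and angle between each of bottle_mid, beaker_mid, dropper_mid's own z axis and vertical below 0.08 rad and linear speed of each of bottle, beaker, dropper, roll below 0.02 m/s and horizontal distance between beaker_mid and tray_medium below 0.011 m and z of beaker_mid in the frame of tray_medium between 0.028 and 0.036 m and horizontal distance between dropper_mid and tray_small below 0.011 m and z of dropper_mid in the frame of tray_small between 0.03 and 0.038 m and z of roll_mid in the frame of dispenser between 0.042 and 0.0495 m and x of roll_mid in the frame of dispenser between -0.006 and 0.006 m and y of roll_mid in the frame of dispenser between -0.012 and 0.012 m and angle between the y axis of roll_mid and the y axis of dispenser, either way round below 0.12 rad); the robot touches nothing.
It fails at once if the green cap is shifted by more than 30 mm (distance of cap from where it was at the start of the episode above 0.03 m).
It fails at once if the syringe filter is shifted by more than 30 mm (distance of filter from where it was at the start of the episode above 0.03 m).
It also fails if it takes over 112 s, if anything falls off the work surface, if the arm or the gripper's body presses on something with over 40 N, if the wrist force passes 120 N, or if a joint passes its speed limit or range.

## Robot

A 6-joint arm with a two-finger parallel gripper is mounted at the origin on a cart in front of the work surface, level with it; the furniture and walls round the work are solid. World frame = base frame: x ahead of the robot, y to its left, z up, the work surface at z = 0. Lengths are in m, angles in rad, forces in N, time in s.
With the tool pointing down it reaches from about 0.35 to 0.775 m from the base axis. Payload 5.5 kg.
Tool frame: the origin (TCP) lies at the very end of the fingers, on their centre line; the grasp point (between the pads) lies 19 mm behind it; z points along the fingers, y is the line along which they close (so a half turn about z gives the same grasp; the last joint's range is limited). The gripper opens to 85 mm and grips with 20 to 120 N. Pads are 22 mm wide; open, the fingers measure 114 mm over their backs; the gripper's body (76 mm by 85 mm) begins 54 mm behind the grasp point. The pads swing forward as they close: fully open they stand 13 mm farther back than shut.
Start: joints at [-1.302, 0.313, 0.046, 1.304, 0, 1.431], TCP at [0.229, -0.528, 0.231] pointing down, gripper open.
Joint ranges: [-2.76, 2.76], [-0.86, 1.69], [-1.03, 1.26], [-2.2, 2.34], [-1.47, 1.5], [-3.14, 3.14]. Speed limits (rad/s): [2.57, 2.57, 3.14, 3.14, 3.14, 3.14].

## Interface

Orientations are given as a unit quaternion [w, x, y, z].
In Python, from workcell import env, read_camera, get_calibration gives the robot as it stands.
- The arm moves only by the tool jog_arm, never from a script. Its argument "motion" is one flat list of numbers, 7 for each row, row after row: the shift along the tool's x, y, z as a fraction of full scale, then the turn, a rotation vector about the tool's x, y, z as a fraction of full scale, then the opening, from 0 (shut) to 1 (fully open). In form: [x, y, z, wx, wy, wz, grip, x, y, z, wx, wy, wz, grip, ...]. A call has 1 to 12 rows; each row is the pose to reach, as a shift and turn from the pose commanded when the call began, along the tool's axes at that moment; what a row does not reach only later rows make up. Full scale, the value 1, is 0.2 m for a shift and 90 degrees for a turn. A row lasts 1/8 s, in which the tool goes at most 62.5 mm and 10.7 degrees, less where a joint would pass 70% of its speed; a pose out of reach is approached as far as the arm can. A call with a number of a shift or a turn outside -1 to 1 is refused whole. A call with a gripper value outside its range is refused whole. The fingers move at their own pace and stop on an object; "newtons" is the grip in N (left out, the last holds). Time passes only in rows, so rows that repeat a pose let the fingers close. It gives the time, the measured TCP pose, the force, the opening and the grip force at its end, in the units of the state.
- env.get_state(): the state, without advancing time (a new reading comes with each control period).
- read_camera(name): name is "scene" or "top" or "wrist"; returns the picture (400x640x3 uint8, red, green, blue); there is no depth.
- get_calibration(name): a dict with "fx", "fy", "cx", "cy" (pixels), "world_from_camera" (4x4, takes a point from camera to world coordinates). Camera axes: x right, y down, z forward; pixel columns grow to the right and rows downward; lengths in m; the calibration is good to about 2 mm. A picture is of the moment at which its call begins: read the wrist's pose just before it. get_calibration takes no time and is no camera call; for the wrist camera it gives the pose at the moment of the call.
- env.hand_in(): hands the job in; it is judged then, once.
The state is a dict: "clock": time; "joint_pos": joint angles; "qvel": joint speeds; "tau": joint torques, N m; "tcp_pos": TCP position; "orientation": TCP orientation; "wrist_force": force on the tool from outside, world axes, zero at the start; "ft_torque": the same for the moment, N m; "finger_gap": finger opening in m; "grip_force": force on a finger pad.
Only numpy, scipy, OpenCV 4.12 (cv2) and the standard library are available. Lean on these libraries where they do the work, as an engineer would, in place of code of your own. Each camera call takes 0.05 s, during which the arm holds its last target. There are 200 camera calls.

## Working session

There is one attempt and no reset: what is moved stays moved. The work goes in short steps, Python scripts to look and compute and a tool call to move; the robot and the scene stay as the last step left them, time stands still between calls to the robot, and variables do not carry over. Pictures are saved under pics/ and viewed, at most 15 in all, crops included, and the job is handed in when it is done.

Besides the shell and the picture viewer there is one more tool, called after "Request:" as a command line: name --argument value ..., lists and objects as JSON in quotes. jog_arm: Moves the arm, as the interface text tells. Shift numbers are shares of 0.2 m and turn numbers shares of 90 degrees, none past 1 either way. Its arguments: {"type":"object","properties":{"motion":{"type":"array","items":{"type":"number"}},"newtons":{"type":"number"}},"required":["motion"]}

```bash
ls; mkdir -p pics; python3 - <<'E'
from workcell import env, read_camera, get_calibration
import cv2, numpy as np
np.set_printoptions(precision=4,suppress=True)
print(env.get_state())
for n in ("scene","top","wrist"):
    c=get_calibration(n); print(n,c["fx"],c["fy"],c["cx"],c["cy"]); print(np.array(c["world_from_camera"]))
    cv2.imwrite(f"pics/{n}0.png",read_camera(n)[:,:,::-1])
E
```

```text
pics
{'clock': 0.0, 'joint_pos': array([-1.3016,  0.314 ,  0.045 ,  1.3036, -0.    ,  1.4312]), 'qvel': array([ 0.0002,  0.0016, -0.0014, -0.0004,  0.0009, -0.0011]), 'tau': array([ -0.0006, -48.0625,  29.8534,   0.0193,  -0.0002,   0.    ]), 'tcp_pos': array([ 0.2284, -0.5271,  0.2304]), 'orientation': array([-0.0009,  0.9792,  0.203 , -0.0001]), 'wrist_force': array([ 0.1576,  0.8352, -0.9484]), 'ft_torque': array([ 0.0551, -0.0212, -0.0177]), 'grip_force': 0.0, 'finger_gap': 0.08538500151285336}
scene 449.8265915372406 449.8265915372406 323.16627215318886 205.34606514053863
[[-0.7944 -0.2819  0.538  -0.1309]
 [-0.6068  0.3292 -0.7235  0.8242]
 [ 0.0269 -0.9012 -0.4326  0.5557]
 [ 0.      0.      0.      1.    ]]
top 383.8481184174937 383.8481184174937 319.80934130934133 207.71024375179445
[[ 0.0153 -0.9984  0.0535  0.4308]
 [-0.9998 -0.0161 -0.0151  0.0232]
 [ 0.0159 -0.0533 -0.9985  1.2005]
 [ 0.      0.      0.      1.    ]]
wrist 304.80789243465335 304.80789243465335 318.9839435046135 197.85824381818534
[[ 0.3989 -0.8704 -0.2885  0.3038]
 [-0.917  -0.3793 -0.1238 -0.4947]
 [-0.0017  0.3139 -0.9495  0.3728]
 [ 0.      0.      0.      1.    ]]
```

View pics/top0.png

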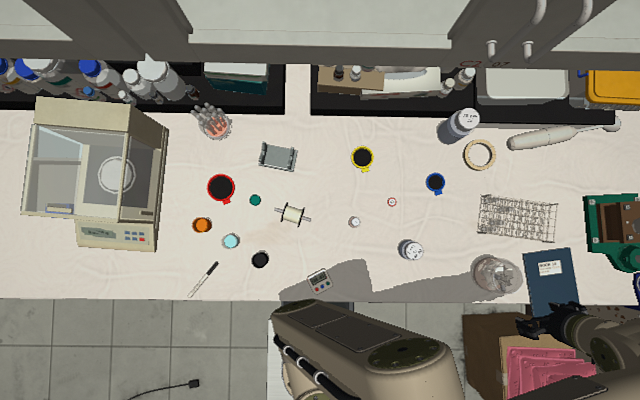

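View pics/scene0.png

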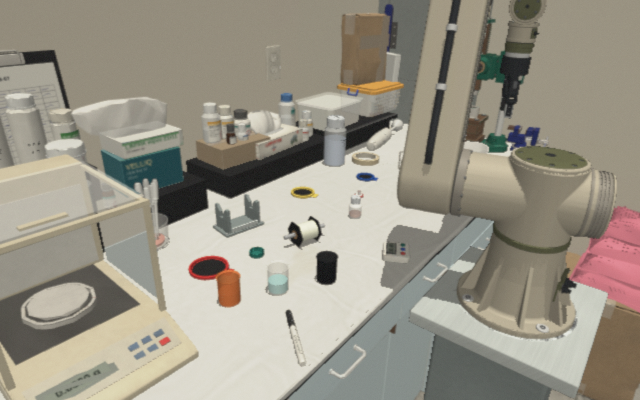

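```bash
cat > h.py <<'E'
from workcell import env, read_camera, get_calibration
import cv2, numpy as np
from scipy.spatial.transform import Rotation as R
np.set_printoptions(precision=4,suppress=True)
def ray(c,uv,z):
    T=np.array(c["world_from_camera"]); d=T[:3,:3]@[(uv[0]-c["cx"])/c["fx"],(uv[1]-c["cy"])/c["fy"],1]
    return T[:3,3]+d*(z-T[2,3])/d[2]
def proj(c,p):
    T=np.linalg.inv(np.array(c["world_from_camera"])); q=T[:3,:3]@p+T[:3,3]
    return np.array([c["fx"]*q[0]/q[2]+c["cx"],c["fy"]*q[1]/q[2]+c["cy"]])
def tri(obs):
    A=np.zeros((3,3));b=np.zeros(3)
    for c,uv in obs:
        T=np.array(c["world_from_camera"]); d=T[:3,:3]@[(uv[0]-c["cx"])/c["fx"],(uv[1]-c["cy"])/c["fy"],1]; d/=np.linalg.norm(d)
        P=np.eye(3)-np.outer(d,d); A+=P; b+=P@T[:3,3]
    return np.linalg.solve(A,b)
def rel(p,yaw_y=None,pos=None,q=None):
    """jog fractions from the current commanded pose to world p, with tool down & tool y along heading yaw_y"""
    s=env.get_state(); pos=s["tcp_pos"] if pos is None else pos; q=s["orientation"] if q is None else q
    M=R.from_quat(np.roll(q,-1)); sh=M.inv().apply(np.array(p)-pos)/0.2
    if yaw_y is None: return sh
    best=None
    for a in (yaw_y,yaw_y+np.pi):
        y=np.array([np.cos(a),np.sin(a),0]); z=np.array([0,0,-1.]); G=R.from_matrix(np.c_[np.cross(y,z),y,z])
        r=(M.inv()*G).as_rotvec()/(np.pi/2)
        if best is None or np.linalg.norm(r)<np.linalg.norm(best): best=r
    return sh,best
E
python3 - <<'E'
from h import *
c=get_calibration("top"); im=cv2.imread("pics/top0.png")
for n,uv,z in [("red",(221,187),.006),("yel",(363,157),.006),("blue",(435,183),.006),("disp",(278,156),.03),("cap",(255,200),.01),("filt",(391,202),.02),("roll",(293,215),.028),("beaker",(231,241),.058),("black",(260,260),.058),("orange",(202,225),.058),("drop",(354,222),.062),("bot",(411,250),.094),("fake",(468,118),.1)]:
    print(n,ray(c,uv,z)[:2])
cr=im[120:290,180:480]; cv2.imwrite("pics/c1.png",cv2.resize(cr,None,fx=2.66,fy=2.66,interpolation=cv2.INTER_CUBIC))
E
```

```text
red [0.5544 0.3138]
yel [ 0.6567 -0.1282]
blue [ 0.5785 -0.3556]
disp [0.6505 0.1364]
cap [0.5153 0.2066]
filt [ 0.5153 -0.2145]
roll [0.4701 0.087 ]
beaker [0.3893 0.267 ]
black [0.3346 0.1802]
orange [0.4352 0.3538]
drop [ 0.451  -0.0961]
bot [ 0.3724 -0.2581]
fake [ 0.7597 -0.423 ]
```

View pics/c1.png

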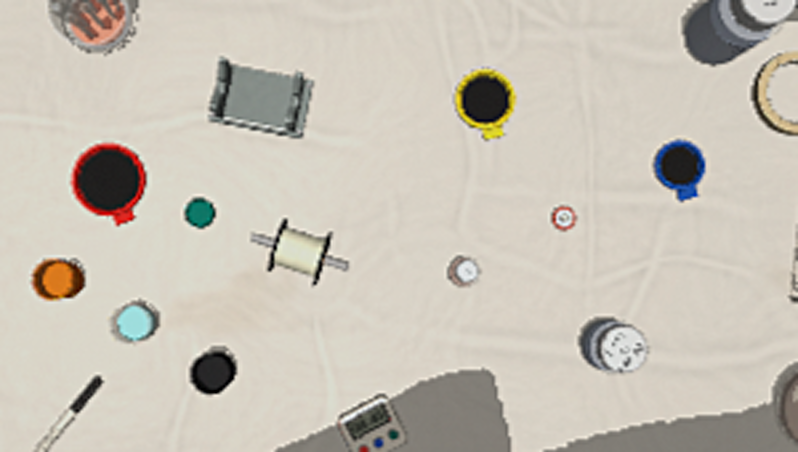

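Request:
jog_arm --motion '[1,-0.9,0,0,0,-0.35,1,1,-0.9,0,0,0,-0.35,1,1,-0.9,0,0,0,-0.35,1,1,-0.9,0,0,0,-0.35,1,1,-0.9,0,0,0,-0.35,1,1,-0.9,0,0,0,-0.35,1,1,-0.9,0,0,0,-0.35,1,1,-0.9,0,0,0,-0.35,1]'

```text
clock: 1.15
tcp_pos: [0.3402, -0.284, 0.2311]
orientation: [-0.0, 0.888, 0.46, -0.0]
wrist_force: [-0.1, -0.5, 1.0]
finger_gap: 0.0854
grip_force: 0.0
```

```bash
python3 - <<'E'
from h import *
s=env.get_state(); print(s["clock"],s["tcp_pos"],s["orientation"],s["joint_pos"])
c=get_calibration("wrist"); im=read_camera("wrist"); print(np.array(c["world_from_camera"]))
np.save("w1.npy",c,allow_pickle=True)
cv2.imwrite("pics/w1.png",im[:,:,::-1])
for n,p in [("bot",(.372,-.258,.094)),("drop",(.451,-.096,.062)),("blue",(.5785,-.3556,.006)),("yel",(.6567,-.128,.006))]: print(n,proj(c,np.array(p)))
E
```

```text
1.15 [ 0.3402 -0.284   0.2311] [-0.      0.8877  0.4604 -0.0001] [-0.877   0.0585 -0.2688  1.2436 -0.0002  1.3077]
[[ 0.8183 -0.5457 -0.1804  0.3879]
 [-0.5748 -0.7768 -0.2575 -0.2173]
 [ 0.0003  0.3144 -0.9493  0.3734]
 [ 0.      0.      0.      1.    ]]
bot [330.2119 145.827 ]
drop [297.0416 -75.1056]
blue [523.9227 100.233 ]
yel [ 504.2045 -166.6248]
```

View pics/w1.png

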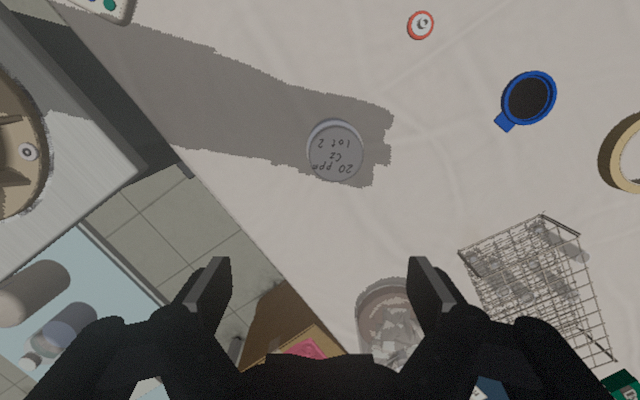

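```bash
python3 - <<'E'
from h import *
c=np.load("w1.npy",allow_pickle=True).item(); t=get_calibration("top")
print(ray(c,(335.5,153),.094),tri([(c,(335.5,153)),(t,(413.5,251))]))
print(ray(c,(529,98),.009), ray(c,(420,25),.02))
im=cv2.imread("pics/w1.png"); h=cv2.cvtColor(im,cv2.COLOR_BGR2HSV)
m=cv2.inRange(h,(105,120,60),(130,255,255)); m[:50]=0;m[180:]=0;m[:,:480]=0
print(cv2.fitEllipse(max(cv2.findContours(m,0,1)[0],key=cv2.contourArea)))
p=ray(c,(335.5,153),.094); 
print(rel([p[0],p[1],.041]))
E
```

```text
[ 0.3723 -0.2662  0.094 ] [ 0.3703 -0.2682  0.083 ]
[ 0.5826 -0.3555  0.009 ] [ 0.5134 -0.2196  0.02  ]
((526.8768920898438, 99.50800323486328), (46.011940002441406, 68.33392333984375), 45.58677673339844)
[0.165  0.0802 0.9505]
```

Request:
jog_arm --motion '[0.165,0.08,0.3,0,0,0,1,0.165,0.08,0.3,0,0,0,1,0.165,0.08,0.5,0,0,0,1,0.165,0.08,0.7,0,0,0,1,0.165,0.08,0.85,0,0,0,1,0.165,0.08,0.95,0,0,0,1,0.165,0.08,0.95,0,0,0,1,0.165,0.08,0.95,0,0,0,0,0.165,0.08,0.95,0,0,0,0,0.165,0.08,0.95,0,0,0,0,0.165,0.08,0.95,0,0,0,0,0.165,0.08,0.95,0,0,0,0]' --newtons 40

```text
clock: 2.7
tcp_pos: [0.3733, -0.2662, 0.0431]
orientation: [0.001, 0.887, 0.461, 0.0]
wrist_force: [-0.9, 1.4, 5.8]
finger_gap: 0.0577
grip_force: 41.6
```

Request:
jog_arm --motion '[0,0,0,0,0,0,0,0,0,0,0,0,0,0,0,0,-0.2,0,0,0,0,0,0,-0.4,0,0,0,0,0,0,-0.4,0,0,0,0,0,0,-0.4,0,0,0,0]'

```text
clock: 3.45
tcp_pos: [0.3725, -0.2651, 0.1213]
orientation: [0.0, 0.887, 0.461, 0.0]
wrist_force: [0.5, 0.2, -1.4]
finger_gap: 0.0574
grip_force: 44.3
```

```bash
python3 - <<'E'
from h import *
s=env.get_state(); print(s)
c=get_calibration("wrist"); np.save("w2.npy",c,allow_pickle=True)
cv2.imwrite("pics/w2.png",read_camera("wrist")[:,:,::-1])
print(rel([.555,.314,.12],0.515))
E
```

```text
{'clock': 3.45, 'joint_pos': array([-0.7944,  0.1542, -0.4409,  0.9751, -0.0001,  1.3886]), 'qvel': array([-0.0001,  0.0207, -0.0242, -0.0019,  0.0001,  0.    ]), 'tau': array([ -0.0069, -37.8339,  28.62  ,  -0.0668,  -0.007 ,  -0.0009]), 'tcp_pos': array([ 0.3725, -0.2651,  0.1213]), 'orientation': array([0.0003, 0.8873, 0.4612, 0.0001]), 'wrist_force': array([ 0.4649,  0.1572, -1.3869]), 'ft_torque': array([ 0.0581,  0.042 , -0.0539]), 'grip_force': 44.34495032764971, 'finger_gap': 0.05738630136162911}
(array([ 2.8936, -0.9143,  0.0047]), array([-0.0005, -0.0004, -0.7176]))
```

View pics/w2.png

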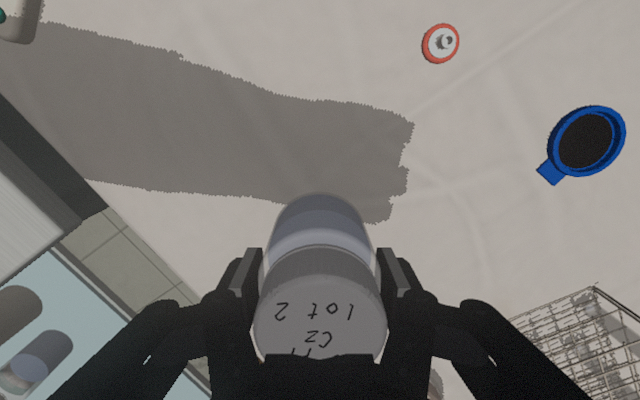

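Request:
jog_arm --motion '[0.3,-0.1,-0.3,0,0,-0.1,0,0.6,-0.2,-0.3,0,0,-0.2,0,0.9,-0.3,-0.3,0,0,-0.3,0,1,-0.35,-0.3,0,0,-0.36,0,1,-0.35,-0.3,0,0,-0.36,0]'

```text
clock: 4.12
tcp_pos: [0.4295, -0.0583, 0.18]
orientation: [-0.001, 0.721, 0.692, -0.001]
wrist_force: [0.0, -0.5, -1.2]
finger_gap: 0.0573
grip_force: 44.4
```

```bash
python3 - <<'E'
from h import *
print(env.get_state()["tcp_pos"],rel([.555,.314,.18],0.515))
E
```

```text
[ 0.4295 -0.0583  0.18  ] (array([1.8858, 0.5505, 0.0007]), array([-0.0014, -0.0011, -0.354 ]))
```

Request:
jog_arm --motion '[0.3,0.09,0,0,0,-0.1,0,0.6,0.18,0,0,0,-0.2,0,0.9,0.27,0,0,0,-0.3,0,1,0.3,0,0,0,-0.35,0,1,0.3,0,0,0,-0.35,0,1,0.3,0,0,0,-0.35,0]'

```text
clock: 4.88
tcp_pos: [0.4989, 0.1345, 0.1803]
orientation: [-0.001, 0.51, 0.86, -0.001]
wrist_force: [-0.1, 0.8, -1.6]
finger_gap: 0.057
grip_force: 44.4
```

```bash
python3 - <<'E'
from h import *
c=get_calibration("wrist"); np.save("w3.npy",c,allow_pickle=True)
cv2.imwrite("pics/w3.png",read_camera("wrist")[:,:,::-1])
print(env.get_state()["tcp_pos"],rel([.555,.314,.18],0.515),np.array(c["world_from_camera"])[:3,3])
E
```

```text
[0.4989 0.1343 0.1806] (array([0.6541, 0.677 , 0.0018]), array([-0.0011, -0.0001, -0.0094])) [0.4614 0.2061 0.3226]
```

View pics/w3.png

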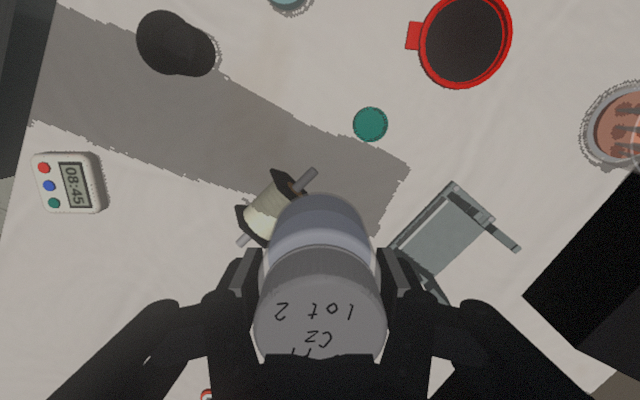

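```bash
python3 - <<'E'
from h import *
c=np.load("w3.npy",allow_pickle=True).item(); t=get_calibration("top")
def floor(f,c,roi,z=.003):
    im=cv2.imread(f); g=im.max(2); m=(g<60).astype(np.uint8); x0,y0,x1,y1=roi; k=np.zeros_like(m); k[y0:y1,x0:x1]=m[y0:y1,x0:x1]
    e=cv2.fitEllipse(cv2.convexHull(max(cv2.findContours(k,0,1)[0],key=cv2.contourArea))); return e[0],e[1],ray(c,e[0],z)
print(floor("pics/w3.png",c,(420,0,515,90)))
for r in [(205,170,240,205),(350,145,375,170),(425,172,446,193)]: print(floor("pics/top0.png",t,r))
w1=np.load("w1.npy",allow_pickle=True).item();w2=np.load("w2.npy",allow_pickle=True).item()
print(floor("pics/w1.png",w1,(495,65,565,130)),floor("pics/w2.png",w2,(545,100,635,180)))
a=floor("pics/w3.png",c,(420,0,515,90))
print(tri([(c,a[0]),(t,floor("pics/top0.png",t,(205,170,240,205))[0])]))
print(rel([a[2][0],a[2][1],.18],.515))
E
```

```text
((463.52520751953125, 39.36870574951172), (72.19171905517578, 86.25242614746094), array([0.5556, 0.3164, 0.003 ]))
((220.56777954101562, 187.295166015625), (21.626535415649414, 22.663965225219727), array([0.5538, 0.3158, 0.003 ]))
((361.9391174316406, 157.12184143066406), (16.814977645874023, 17.166940689086914), array([ 0.6568, -0.1252,  0.003 ]))
((435.15380859375, 181.7622528076172), (13.429798126220703, 13.899358749389648), array([ 0.5828, -0.3571,  0.003 ]))
((527.4297485351562, 97.88792419433594), (35.095001220703125, 44.06516647338867), array([ 0.5844, -0.3566,  0.003 ])) ((584.7451782226562, 140.8907928466797), (44.94482421875, 60.92557907104492), array([ 0.5848, -0.3569,  0.003 ]))
[0.553  0.3135 0.0116]
(array([0.6632, 0.6853, 0.0018]), array([-0.0011, -0.0001, -0.0094]))
```

Request:
jog_arm --motion '[0.3,0.3,0,0,0,0,0,0.6,0.6,0,0,0,0,0,0.66,0.685,0,0,0,0,0,0.66,0.685,0,0,0,0,0,0.66,0.685,0.25,0,0,0,0,0.66,0.685,0.45,0,0,0,0,0.66,0.685,0.58,0,0,0,0,0.66,0.685,0.63,0,0,0,0,0.66,0.685,0.63,0,0,0,0]'

```text
clock: 6.05
tcp_pos: [0.5559, 0.316, 0.0553]
orientation: [-0.0, 0.51, 0.86, -0.0]
wrist_force: [0.2, 0.1, -1.2]
finger_gap: 0.0577
grip_force: 44.4
```

```bash
python3 - <<'E'
from h import *
print(rel([.555,.316,.0455]))
E
```

```text
[ 0.0022 -0.0038  0.0489]
```

Request:
jog_arm --motion '[0,0,0.025,0,0,0,0,0,0,0.045,0,0,0,0,0,0,0.05,0,0,0,0,0,0,0.05,0,0,0,0]'

```text
clock: 6.55
tcp_pos: [0.5563, 0.3175, 0.0462]
orientation: [0.001, 0.509, 0.861, 0.0]
wrist_force: [-0.5, -2.3, 3.7]
finger_gap: 0.0573
grip_force: 44.9
```

Request:
jog_arm --motion '[0,0,0,0,0,0,1,0,0,0,0,0,0,1,0,0,0,0,0,0,1,0,0,0,0,0,0,1,0,0,-0.2,0,0,0,1,0,0,-0.4,0,0,0,1,0,0,-0.7,0,0,0,1,0,-0.2,-0.9,0,0,0,1,0,-0.5,-0.9,0,0,0,1,0.1,-0.8,-0.9,0,0,0,1,0.1,-0.8,-0.9,0,0,0,1]'

```text
clock: 7.92
tcp_pos: [0.4006, 0.2562, 0.2248]
orientation: [-0.001, 0.508, 0.861, -0.002]
wrist_force: [1.4, 0.8, 0.1]
finger_gap: 0.0856
grip_force: 0.0
```

```bash
python3 - <<'E'
from h import *
c=get_calibration("wrist"); np.save("w4.npy",c,allow_pickle=True)
cv2.imwrite("pics/w4.png",read_camera("wrist")[:,:,::-1])
print(env.get_state()["tcp_pos"])
for n,p in [("beaker",(.389,.267,.058)),("bot",(.555,.316,.097)),("bot",(.555,.316,.003)),("cap",(.515,.207,.01)),("orange",(.435,.354,.058))]: print(n,proj(c,np.array(p)))
E
```

```text
[0.4039 0.2573 0.2255]
beaker [313.4272 164.0888]
bot [491.3939 211.9295]
bot [450.9082 184.7365]
cap [377.2972 242.5781]
orange [397.6938 109.7769]
```

View pics/w4.png

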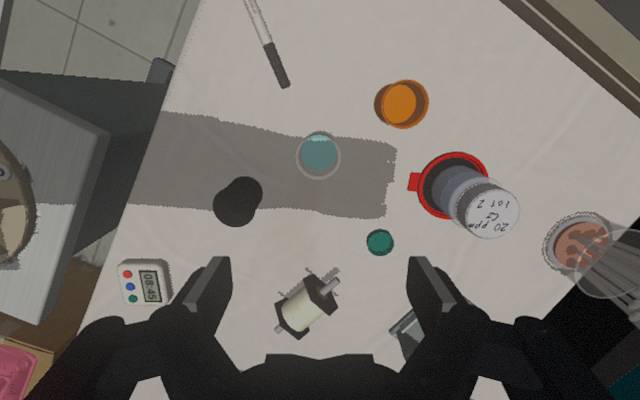

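```bash
python3 - <<'E'
from h import *
c=np.load("w4.npy",allow_pickle=True).item(); t=get_calibration("top")
p=ray(c,(318.5,158.5),.058); print(p, tri([(c,(318.5,158.5)),(t,(231,240.5))]))
print(rel([p[0],p[1],.016],.60), rel([p[0],p[1],.016]))
e1,e2=ray(c,(276,328),.028),ray(c,(336,275),.028); print(e1,e2,np.linalg.norm(e1-e2),(e1+e2)/2)
E
```

```text
[0.3908 0.2746 0.058 ] [0.3912 0.2712 0.0402]
(array([ 0.1077, -0.0153,  1.0475]), array([-0.0002,  0.    , -0.0612])) [ 0.1077 -0.0153  1.0475]
[0.4559 0.0367 0.028 ] [0.4859 0.1486 0.028 ] 0.11590197258637674 [0.4709 0.0926 0.028 ]
```

Request:
jog_arm --motion '[0.107,-0.015,0.2,0,0,0.1,1,0.107,-0.015,0.4,0,0,0.2,1,0.107,-0.015,0.6,0,0,0.2,1,0.107,-0.015,0.8,0,0,0.2,1,0.107,-0.015,0.95,0,0,0.2,1,0.107,-0.015,1,0,0,0.2,1,0.107,-0.015,1,0,0,0.2,1]'

```text
clock: 8.85
tcp_pos: [0.3939, 0.2753, 0.0251]
orientation: [-0.0, 0.637, 0.771, -0.0]
wrist_force: [0.6, 0.3, 0.1]
finger_gap: 0.0853
grip_force: 0.0
```

Request:
jog_arm --motion '[0,0,0.03,0,0,0,1,0,0,0.03,0,0,0,0.4,0,0,0.03,0,0,0,0,0,0,0.03,0,0,0,0,0,0,0.03,0,0,0,0,0,0,0.03,0,0,0,0,0,0,0.03,0,0,0,0]' --newtons 30

```text
clock: 9.72
tcp_pos: [0.3932, 0.2752, 0.0199]
orientation: [0.0, 0.637, 0.771, 0.0]
wrist_force: [-2.5, 0.0, 5.5]
finger_gap: 0.0441
grip_force: 30.4
```

Request:
jog_arm --motion '[0,0,-0.2,0,0,0,0,0,0,-0.5,0,0,0,0,0,0,-0.8,0,0,0,0,-0.3,0,-0.9,0,0,0.1,0,-0.6,0,-0.9,0,0,0.2,0,-0.9,0,-0.9,0,0,0.2,0,-1,0,-0.9,0,0,0.2,0,-1,0,-0.9,0,0,0.2,0]'

```text
clock: 10.72
tcp_pos: [0.431, 0.0773, 0.1993]
orientation: [0.0, 0.751, 0.66, 0.0]
wrist_force: [-0.7, 0.6, -1.5]
finger_gap: 0.0449
grip_force: 31.0
```

```bash
python3 - <<'E'
from h import *
s=env.get_state();print(s["tcp_pos"],s["finger_gap"],rel([.657,-.125,.15],-.19))
E
```

```text
[0.431  0.0773 0.1993] 0.044920791053037576 (array([-0.858 ,  1.2505,  0.2468]), array([0.0002, 0.    , 0.039 ]))
```

Request:
jog_arm --motion '[-0.25,0.3,0,0,0,0.04,0,-0.5,0.6,0,0,0,0.04,0,-0.75,0.9,0,0,0,0.04,0,-0.86,1,0,0,0,0.04,0,-0.86,1,0,0,0,0.04,0,-0.86,1,0,0,0,0.04,0]'

```text
clock: 11.48
tcp_pos: [0.6076, -0.1163, 0.1984]
orientation: [-0.001, 0.77, 0.638, -0.0]
wrist_force: [-0.1, -0.1, -1.0]
finger_gap: 0.0443
grip_force: 31.2
```

```bash
cat >> h.py <<'E'
def snap(n):
    c=get_calibration("wrist"); im=read_camera("wrist")[:,:,::-1].copy(); np.save(n+".npy",c,allow_pickle=True); cv2.imwrite(f"pics/{n}.png",im); return c,im
E
python3 - <<'E'
from h import *
c,im=snap("w5"); h=cv2.cvtColor(im,cv2.COLOR_BGR2HSV)
m=cv2.inRange(h,(22,150,80),(35,255,255)); k=max(cv2.findContours(m,0,1)[0],key=cv2.contourArea)
print(cv2.boundingRect(k),cv2.contourArea(k),proj(c,np.array([.657,-.125,.003])),proj(c,np.array([.657,-.125,.009])))
print(rel([.657,-.125,.15]))
E
```

```text
(323, 142, 74, 62) 3141.0 [362.2685 172.1516] [362.988  173.4086]
[-0.0003  0.2551  0.2432]
```

View pics/w5.png

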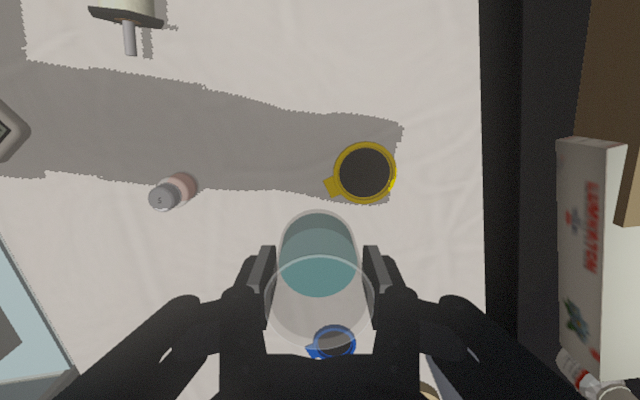

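```bash
python3 - <<'E'
from h import *
c=np.load("w5.npy",allow_pickle=True).item(); im=cv2.imread("pics/w5.png")
g=(im.max(2)<60).astype(np.uint8); k=np.zeros_like(g); k[140:206,330:398]=g[140:206,330:398]
e=cv2.fitEllipse(cv2.convexHull(max(cv2.findContours(k,0,1)[0],key=cv2.contourArea))); p=ray(c,e[0],.003); print(e,p,rel([p[0],p[1],.03]))
print(ray(c,(164,198),.062))
E
```

```text
((363.9925842285156, 172.19851684570312), (47.03900146484375, 49.69818115234375), 57.744136810302734) [ 0.6589 -0.1254  0.003 ] [-0.001   0.266   0.8432]
[ 0.4599 -0.0994  0.062 ]
```

Request:
jog_arm --motion '[0,0.26,0,0,0,0,0,0,0.26,0.1,0,0,0,0,0,0.26,0.3,0,0,0,0,0,0.26,0.5,0,0,0,0,0,0.26,0.7,0,0,0,0,0,0.26,0.8,0,0,0,0,0,0.26,0.84,0,0,0,0,0,0.26,0.86,0,0,0,0,0,0.26,0.875,0,0,0,0,0,0.26,0.875,0,0,0,0]'

```text
clock: 12.78
tcp_pos: [0.6592, -0.1268, 0.0251]
orientation: [0.001, 0.77, 0.638, 0.0]
wrist_force: [-0.8, 0.8, -1.1]
finger_gap: 0.0445
grip_force: 31.2
```

Request:
jog_arm --motion '[0,0,0.01,0,0,0,0,0,0,0.015,0,0,0,0,0,0,0.015,0,0,0,0]'

```text
clock: 13.15
tcp_pos: [0.6593, -0.127, 0.0229]
orientation: [0.001, 0.77, 0.638, 0.0]
wrist_force: [-2.8, 1.4, 6.8]
finger_gap: 0.0446
grip_force: 31.8
```

Request:
jog_arm --motion '[0,0,0,0,0,0,1,0,0,0,0,0,0,1,0,0,0,0,0,0,1,0,0,0,0,0,0,1,0,0,-0.2,0,0,0,1,0,0,-0.5,0,0,0,1,0,0,-0.8,0,0,0,1,0,-0.3,-0.9,0,0,0,1,0,-0.6,-0.9,0,0,0,1,0,-0.9,-0.9,0,0,0,1,0,-1,-0.9,0,0,0,1,0,-1,-0.9,0,0,0,1]'

```text
clock: 14.65
tcp_pos: [0.4611, -0.0889, 0.2018]
orientation: [0.0, 0.77, 0.638, 0.0]
wrist_force: [1.2, 0.7, 0.9]
finger_gap: 0.0852
grip_force: 0.0
```

```bash
python3 - <<'E'
from h import *
c,im=snap("w6"); print(env.get_state()["tcp_pos"])
for n,p in [("drop",(.4575,-.098,.062)),("drop",(.4575,-.098,0)),("yel",(.659,-.1255,.003)),("beaker",(.659,-.1255,.061)),("filt",(.514,-.217,.01))]: print(n,proj(c,np.array(p)))
E
```

```text
[ 0.4626 -0.0895  0.2019]
drop [315.6068 195.619 ]
drop [316.0852 179.2543]
yel [493.1782 171.0765]
beaker [525.841  184.9618]
filt [378.6333 264.0983]
```

View pics/w6.png

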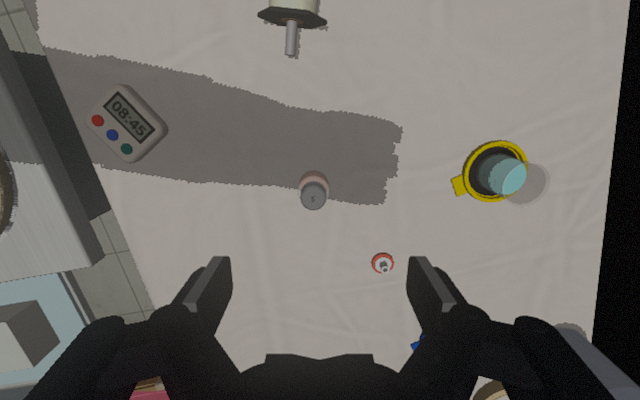

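```bash
python3 - <<'E'
from h import *
c=np.load("w6.npy",allow_pickle=True).item(); w5=np.load("w5.npy",allow_pickle=True).item()
p=ray(c,(313.7,197),.062);print(p,tri([(c,(313.7,197)),(w5,(164,198))]),rel([p[0],p[1],.012]))
E
```

```text
[ 0.4554 -0.099   0.062 ] [ 0.4548 -0.1016  0.0534] [-0.0535 -0.0278  0.9492]
```

Request:
jog_arm --motion '[-0.053,-0.028,0.1,0,0,0,1,-0.053,-0.028,0.3,0,0,0,1,-0.053,-0.028,0.5,0,0,0,1,-0.053,-0.028,0.7,0,0,0,1,-0.053,-0.028,0.88,0,0,0,1,-0.053,-0.028,0.95,0,0,0,1,-0.053,-0.028,0.95,0,0,0,0,-0.053,-0.028,0.95,0,0,0,0,-0.053,-0.028,0.95,0,0,0,0,-0.053,-0.028,0.95,0,0,0,0,-0.053,-0.028,0.95,0,0,0,0,-0.053,-0.028,0.95,0,0,0,0]' --newtons 30

```text
clock: 16.2
tcp_pos: [0.456, -0.0992, 0.0128]
orientation: [0.001, 0.77, 0.638, 0.001]
wrist_force: [-0.6, 1.1, 7.7]
finger_gap: 0.0325
grip_force: 30.1
```

Request:
jog_arm --motion '[0,0,0,0,0,0,0,0,0,0,0,0,0,0,0,0,0,0,0,0,0]'

```text
clock: 16.58
tcp_pos: [0.456, -0.0992, 0.0128]
orientation: [0.001, 0.77, 0.638, 0.001]
wrist_force: [-0.6, -0.0, 5.4]
finger_gap: 0.0324
grip_force: 30.1
```

Request:
jog_arm --motion '[0,0,-0.2,0,0,0,0,0,0,-0.5,0,0,0,0,-0.2,0.15,-0.6,0,0,0,0,-0.5,0.4,-0.6,0,0,0.1,0,-0.8,0.6,-0.6,0,0,0.1,0,-1,0.8,-0.6,0,0,0.1,0,-1,0.8,-0.6,0,0,0.1,0,-1,0.8,-0.6,0,0,0.1,0]'

```text
clock: 17.58
tcp_pos: [0.5748, -0.3266, 0.1309]
orientation: [0.0, 0.819, 0.574, 0.0]
wrist_force: [0.3, -0.2, 0.1]
finger_gap: 0.0325
grip_force: 30.3
```

```bash
python3 - <<'E'
from h import *
c,im=snap("w7"); s=env.get_state(); print(s["tcp_pos"],s["finger_gap"],rel([.5845,-.357,.0158]))
print(proj(c,np.array([.5845,-.357,.003])))
h=cv2.cvtColor(im,cv2.COLOR_BGR2HSV); m=cv2.inRange(h,(105,120,60),(130,255,255)); k=max(cv2.findContours(m,0,1)[0],key=cv2.contourArea); print(cv2.boundingRect(k))
E
```

```text
[ 0.5742 -0.3252  0.131 ] 0.032513131277388994 [-0.1325  0.1029  0.5759]
[338.1845 215.4772]
(298, 187, 71, 58)
```

View pics/w7.png

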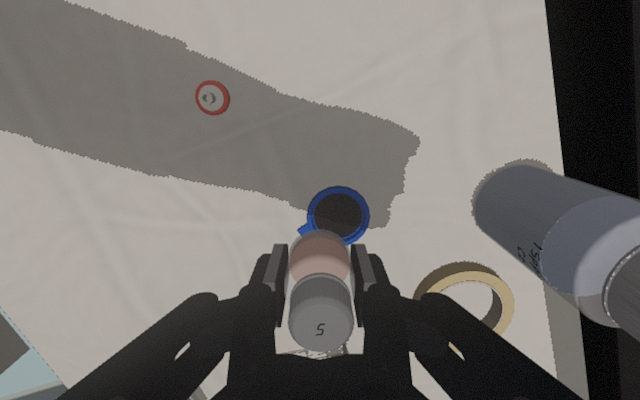

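Request:
jog_arm --motion '[-0.13,0.103,0,0,0,0,0,-0.13,0.103,0,0,0,0,0,-0.13,0.103,0.2,0,0,0,0,-0.13,0.103,0.4,0,0,0,0,-0.13,0.103,0.5,0,0,0,0,-0.13,0.103,0.55,0,0,0,0,-0.13,0.103,0.57,0,0,0,0,-0.13,0.103,0.575,0,0,0,0,-0.13,0.103,0.575,0,0,0,0]'

```text
clock: 18.75
tcp_pos: [0.5857, -0.3569, 0.0174]
orientation: [0.001, 0.818, 0.575, 0.0]
wrist_force: [-0.1, 0.0, -0.7]
finger_gap: 0.0323
grip_force: 30.3
```

Request:
jog_arm --motion '[0,0,0.008,0,0,0,0,0,0,0.012,0,0,0,0,0,0,0.012,0,0,0,0]'

```text
clock: 19.12
tcp_pos: [0.5857, -0.357, 0.0158]
orientation: [0.001, 0.818, 0.575, 0.0]
wrist_force: [-1.1, 1.9, 7.6]
finger_gap: 0.0323
grip_force: 31.1
```

Request:
jog_arm --motion '[0,0,0,0,0,0,0.65,0,0,0,0,0,0,0.65,0,0,0,0,0,0,0.65,0,0,-0.2,0,0,0,0.65,0,0,-0.5,0,0,0,1,0,0,-0.8,0,0,0,1,0.2,-0.2,-1,0,0,0,1,0.5,-0.4,-1,0,0,-0.05,1,0.8,-0.6,-1,0,0,-0.05,1,1,-0.7,-1,0,0,-0.05,1,1,-0.7,-1,0,0,-0.05,1]'

```text
clock: 20.5
tcp_pos: [0.5198, -0.1173, 0.2143]
orientation: [-0.0, 0.793, 0.609, 0.0]
wrist_force: [0.7, -0.5, -0.7]
finger_gap: 0.0854
grip_force: 0.0
```

```bash
python3 - <<'E'
from h import *
print(env.get_state()["tcp_pos"],rel([.471,.0926,.2],-.262))
E
```

```text
[ 0.5198 -0.1173  0.2143] (array([ 0.9505, -0.5078,  0.0724]), array([-0.0003, -0.0003, -0.0001]))
```

Request:
jog_arm --motion '[0.3,-0.15,0,0,0,0,1,0.6,-0.3,0,0,0,0,1,0.9,-0.45,0,0,0,0,1,0.95,-0.5,0,0,0,0,1,0.95,-0.5,0,0,0,0,1]'

```text
clock: 21.12
tcp_pos: [0.4746, 0.0897, 0.2139]
orientation: [0.0, 0.794, 0.608, -0.0]
wrist_force: [0.5, 0.3, -0.2]
finger_gap: 0.0855
grip_force: 0.0
```

```bash
python3 - <<'E'
from h import *
c,im=snap("w8"); print(env.get_state()["tcp_pos"],proj(c,np.array([.471,.0926,.028])))
E
```

```text
[0.4751 0.0887 0.2139] [313.9794 173.0237]
```

View pics/w8.png

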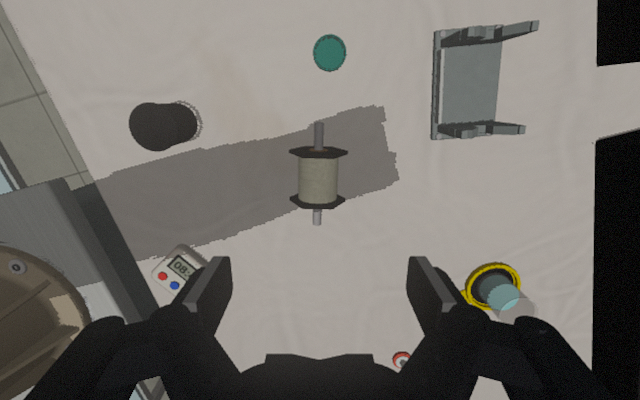

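```bash
python3 - <<'E'
from h import *
c=np.load("w8.npy",allow_pickle=True).item(); w4=np.load("w4.npy",allow_pickle=True).item()
# spindle-end top edge: axis end height .028
a,b=ray(c,(319,122.5),.030),ray(c,(317.5,225),.030); m=(a+b)/2; d=a-b
print(a,b,np.linalg.norm(d),m,np.degrees(np.arctan2(d[1],d[0])), rel([m[0],m[1],.013],np.arctan2(d[1],d[0])-np.pi/2))
mm=lambda c,e,f:((proj(c,(ray(c,e,.03)+ray(c,f,.03))/2)))
print(tri([(c,mm(c,(319,122.5),(317.5,225))),(w4,mm(w4,(276,328),(336,275)))]))
E
```

```text
[0.4905 0.1438 0.03  ] [0.4587 0.0323 0.03  ] 0.11595401368577334 [0.4746 0.088  0.03  ] 74.11718534531735 (array([-0.0034, -0.0024,  1.0045]), array([0.0005, 0.0003, 0.0076]))
[0.474  0.0852 0.0176]
```

Request:
jog_arm --motion '[0,0,0.3,0,0,0.007,1,0,0,0.5,0,0,0.007,1,0,0,0.7,0,0,0.007,1,0,0,0.85,0,0,0.007,1,0,0,0.95,0,0,0.007,1,0,0,1,0,0,0.007,1,0,0,1,0,0,0.007,1]'

```text
clock: 22.05
tcp_pos: [0.4748, 0.0877, 0.0134]
orientation: [-0.0, 0.799, 0.602, -0.0]
wrist_force: [0.2, 0.5, 0.3]
finger_gap: 0.0855
grip_force: 0.0
```

Request:
jog_arm --motion '[0,0,0.01,0,0,0,0.4,0,0,0.01,0,0,0,0,0,0,0.01,0,0,0,0,0,0,0.01,0,0,0,0,0,0,0.01,0,0,0,0,0,0,0.01,0,0,0,0]' --newtons 50

```text
clock: 22.8
tcp_pos: [0.4752, 0.0887, 0.0128]
orientation: [0.001, 0.798, 0.603, 0.0]
wrist_force: [-2.0, -1.3, 6.3]
finger_gap: 0.0425
grip_force: 50.3
```

```bash
python3 - <<'E'
from h import *
print(env.get_state()["tcp_pos"],rel([.62,.06,.2],-.175))
E
```

```text
[0.4752 0.0887 0.0128] (array([ 0.0604,  0.737 , -0.935 ]), array([ 0.0009, -0.    , -0.0652]))
```

Request:
jog_arm --motion '[0,0,-0.15,0,0,0,0,0,0,-0.4,0,0,0,0,0,0,-0.7,0,0,0,0,0.03,0.25,-0.93,0,0,-0.06,0,0.05,0.5,-0.93,0,0,-0.06,0,0.06,0.74,-0.93,0,0,-0.06,0,0.06,0.74,-0.93,0,0,-0.06,0,0.06,0.74,-0.93,0,0,-0.06,0]'

```text
clock: 23.8
tcp_pos: [0.6193, 0.0598, 0.197]
orientation: [-0.001, 0.769, 0.639, -0.001]
wrist_force: [-0.2, 0.1, -2.1]
finger_gap: 0.0426
grip_force: 51.5
```

```bash
python3 - <<'E'
from h import *
c,im=snap("w9"); s=env.get_state(); print(s["tcp_pos"],s["finger_gap"],proj(c,np.array([.65,.136,.008])))
cv2.imwrite("pics/w9c.png",cv2.resize(im[0:300,160:560],None,fx=2,fy=2,interpolation=cv2.INTER_CUBIC))
E
```

```text
[0.619  0.06   0.1974] 0.042523339823840205 [333.9822  98.0212]
```

View pics/w9c.png

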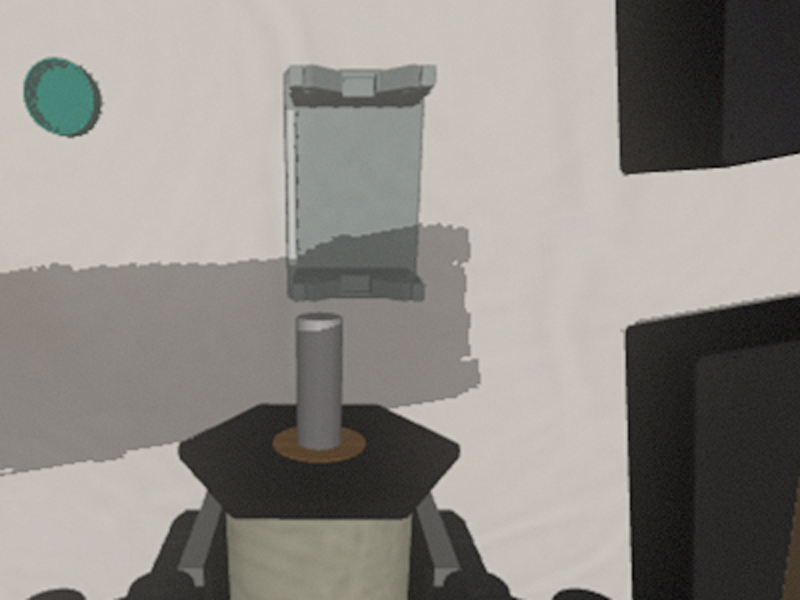

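```bash
python3 - <<'E'
from h import *
c=np.load("w9.npy",allow_pickle=True).item()
P=lambda x,y,z: ray(c,(160+x/2,y/2),z)
def rep(f,n):
    d=f-n; print((f+n)/2,np.linalg.norm(d),np.degrees(np.arctan2(d[1],d[0])))
f,n=P(358.5,84,.041),P(356,283,.041); rep(f,n)
fl,fr,nl,nr=P(286,67,.07),P(436,67,.07),P(289.5,298,.07),P(423,298,.07)
rep((fl+fr)/2,(nl+nr)/2); rep(fl,fr);rep(nl,nr)
f1=(fl+fr)/2
# spindle far end in view
s=env.get_state(); zax=s["tcp_pos"][2]+.0152
e=P(319,320,zax); print("spindle end",e,s["tcp_pos"], R.from_quat(np.roll(s["orientation"],-1)).as_matrix()[:,:2].T)
E
```

```text
[0.6533 0.139  0.041 ] 0.08706478348537092 79.9854755631794
[0.6521 0.1387 0.07  ] 0.09122249703913066 79.54032578126736
[0.6604 0.1836 0.07  ] 0.05920748840724015 169.57029905296082
[0.6438 0.0938 0.07  ] 0.05898222098659574 169.5994867511455
spindle end [0.6309 0.1151 0.2126] [0.619  0.06   0.1974] [[ 0.182   0.9833 -0.0003]
 [ 0.9833 -0.182  -0.0018]]
```

Request:
jog_arm --motion '[0.2,0.04,0,0,0,0,0,0.4,0.087,0,0,0,0,0,0.418,0.088,0,0,0,0,0,0.418,0.088,0.2,0,0,0,0,0.418,0.088,0.4,0,0,0,0,0.418,0.088,0.55,0,0,0,0,0.418,0.088,0.63,0,0,0,0,0.418,0.088,0.63,0,0,0,0]'

```text
clock: 24.85
tcp_pos: [0.6515, 0.1383, 0.0713]
orientation: [-0.001, 0.769, 0.639, -0.001]
wrist_force: [-0.3, 0.8, -1.4]
finger_gap: 0.0426
grip_force: 51.6
```

```bash
python3 - <<'E'
from h import *
c,im=snap("w10"); s=env.get_state(); print(s["tcp_pos"],rel([.6525,.139,.0308],np.radians(-10.3)))
cv2.imwrite("pics/w10c.png",cv2.resize(im[0:300,160:560],None,fx=2,fy=2,interpolation=cv2.INTER_CUBIC))
E
```

```text
[0.6527 0.1384 0.0726] (array([ 0.0026, -0.0014,  0.209 ]), array([ 0.0002,  0.0001, -0.0024]))
```

View pics/w10c.png

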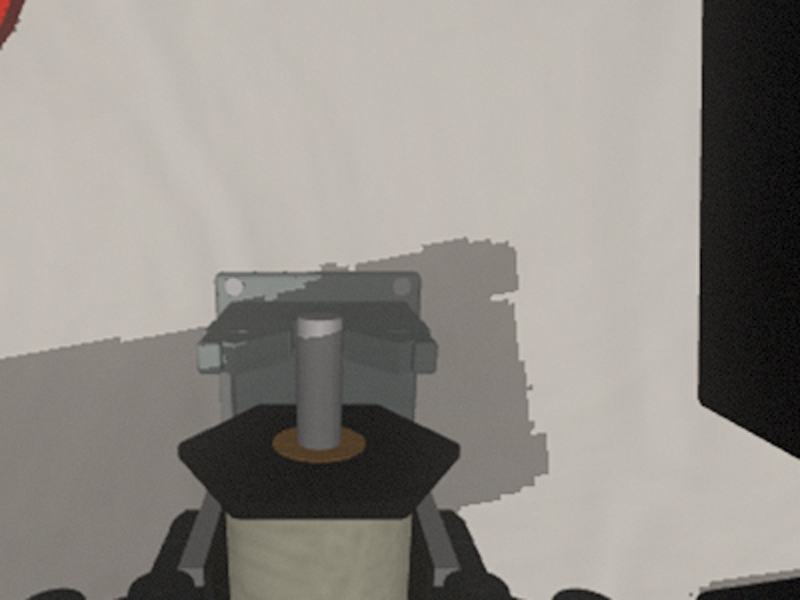

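Request:
jog_arm --motion '[0,0,0.06,0,0,0,0,0,0,0.12,0,0,0,0,0,0,0.16,0,0,0,0,0,0,0.18,0,0,0,0,0,0,0.195,0,0,0,0,0,0,0.2,0,0,0,0,0,0,0.2,0,0,0,0]'

```text
clock: 25.78
tcp_pos: [0.653, 0.1386, 0.0321]
orientation: [0.0, 0.769, 0.639, 0.0]
wrist_force: [0.1, -0.6, -0.5]
finger_gap: 0.0424
grip_force: 51.6
```

Request:
jog_arm --motion '[0,0,0.008,0,0,0,0,0,0,0.008,0,0,0,0,0,0,0.008,0,0,0,0.75,0,0,0.008,0,0,0,0.75,0,0,0.008,0,0,0,0.75,0,0,0.008,0,0,0,0.75,0,0,-0.2,0,0,0,0.75,0,0,-0.5,0,0,0,0.75,0,0,-0.9,0,0,0,0.75,-0.4,-0.1,-0.9,0,0,0,0.75,-0.4,-0.1,-0.9,0,0,0,0.75,-0.4,-0.1,-0.9,0,0,0,0.75]'

```text
clock: 27.28
tcp_pos: [0.6186, 0.0623, 0.2127]
orientation: [0.0, 0.77, 0.638, 0.001]
wrist_force: [-0.5, -0.3, 0.1]
finger_gap: 0.0639
grip_force: 0.0
```

```bash
python3 - <<'E'
from h import *
c,im=snap("w11"); s=env.get_state(); print(s["tcp_pos"],s["wrist_force"])
t=cv2.cvtColor(read_camera("top"),cv2.COLOR_RGB2BGR); cv2.imwrite("pics/top1.png",t)
a=cv2.resize(im[0:200,200:480],(790,564)); cv2.imwrite("pics/w11c.png",a)
cv2.imwrite("pics/t1c.png",cv2.resize(t[120:290,180:480],None,fx=2.66,fy=2.66,interpolation=cv2.INTER_CUBIC))
E
```

```text
[0.6189 0.0632 0.2124] [0.9651 1.3462 0.3059]
```

View pics/w11c.png

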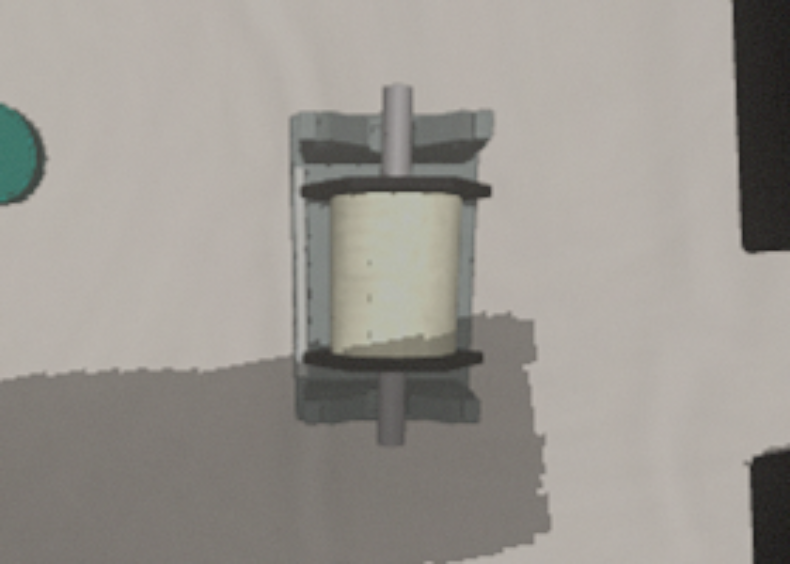

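View pics/t1c.png

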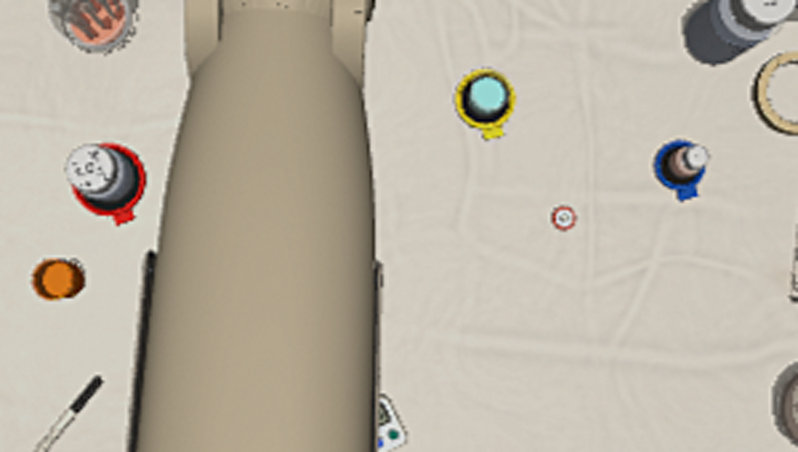

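```bash
python3 - <<'E'
from h import *
t=get_calibration("top"); 
for n,p,o in [("drop",(.5845,-.357,.065),(698,157)),("bottle",(.555,.316,.097),(92,169)),("beaker~",(.6585,-.1255,.045),(488,95))]:
    print(n,(proj(t,np.array(p))-[180,120])*2.66,o)
c=np.load("w11.npy",allow_pickle=True).item(); k=790/280
a,b=ray(c,(200+397/k,86/k),.048),ray(c,(200+391/k,443/k),.048); d=a-b
print(np.linalg.norm(d),(a+b)/2,np.degrees(np.arctan2(d[1],d[0])))
E
```

```text
drop [696.061  156.0847] (698, 157)
bottle [ 86.7023 168.6409] (92, 169)
beaker~ [488.8117  90.5221] (488, 95)
0.11461124274984262 [0.6544 0.1381 0.048 ] 79.64120263647563
```

```bash
python3 -c "
from workcell import env
print(env.hand_in())"
```

```text
the job is handed in; nothing more can be done
None
```

I handed the job in at about 27 s, and no verdict came back. The last pictures show the bottle, beaker and dropper standing in their own trays and the roll's spindle in both slots. The arm never touched the cap or filter. The filter is in place in the last top view; the cap is partly hidden by the arm there but shows in the last wrist view.

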